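Snap the lid onto the tub of printed parts

TASK

Close the wide white tub that has the printed gear in it: set the wider of the two blue lids on it and press it down until it snaps fully home, with its flange flat on the rim all round. Let go of it, and leave the narrow lid lying where it is.

Things in the scene. Friction and masses are not known exactly. Their poses are not given: they have to be found in the camera images.
- lid_wide: The wider blue lid, loose, 60 g, right way up, round. Origin: centre of its underside, z up. From below: tapered plug, 72 mm wide at the bottom, 89 mm at a bead 12 to 14 mm up; groove; flange 102 mm wide from 20 to 24 mm; round upright grip 28 mm wide from 24 to 52 mm (flat top). Fits only the wide tub. Let go before pressing (closed fingers on the grip's top): it then centres itself.
- tub_wide: Round white open tub, 100 mm wide (inside 94), 60 mm high, fixed, an orange gear in it. Origin: centre of its underside, z up. Four small sprung nubs stand in from the wall below the rim. The lid set on loosely centres itself and rests on them, its origin 48 mm over the tub's; pressed down on its grip with 6 to 10 N it snaps past, flange on the rim, its origin 40 mm over the tub's.
- lid_narrow: The narrower blue lid, loose, 60 g, right way up, round. Origin: centre of its underside, z up. From below: tapered plug, 48 mm wide at the bottom, 65 mm at a bead 12 to 14 mm up; groove; flange 78 mm wide from 20 to 24 mm; round upright grip 28 mm wide from 24 to 52 mm (flat top). Fits only the narrow tub. Leave it alone.
- tub_narrow: Round white open tub, 76 mm wide (inside 70), 60 mm high, fixed, a battery cell in it. Origin: centre of its underside, z up. Stays open; nothing is to be done to it.

How it is judged:
At the end, for the whole second after the job is handed in: The wide lid is snapped home on the wide tub: its origin 36 to 42.5 mm above the tub's, within 10 mm of its axis, upright within 0.07 rad, at rest and released; the narrow lid has not been moved more than 30 mm (z of lid_wide in the frame of tub_wide between 0.036 and 0.0425 m and horizontal distance between lid_wide and tub_wide below 0.01 m and angle between lid_wide's own z axis and vertical below 0.07 rad and linear speed of lid_wide below 0.02 m/s); the robot touches nothing.
It fails at once if the narrow lid is moved more than 30 mm (distance of lid_narrow from where it was at the start of the episode above 0.03 m).
It also fails if it takes over 42 s, if anything falls off the work surface, if the arm or the gripper's body presses on something with over 40 N, if the wrist force passes 120 N, or if a joint passes its speed limit or range.

ROBOT

A 6-joint arm with a two-finger parallel gripper is mounted at the origin on a cart in front of the work surface, level with it; the furniture and walls round the work are solid. World frame = base frame: x ahead of the robot, y to its left, z up, the work surface at z = 0. Lengths are in m, angles in rad, forces in N, time in s.
With the tool pointing down it reaches from about 0.375 to 0.9 m from the base axis. Payload 3.1 kg.
Tool frame: the origin (TCP) lies at the very end of the fingers, on their centre line; the grasp point (between the pads) lies 19 mm behind it; z points along the fingers, y is the direction in which the jaws open and shut (so a half turn about z gives the same grasp; the last joint's range is limited). The gripper opens to 85 mm and grips with 20 to 120 N. Pads are 22 mm wide; open, the fingers measure 114 mm over their backs; the gripper's body (76 mm by 85 mm) begins 54 mm behind the grasp point. The pads swing forward as they close: fully open they stand 13 mm farther back than shut.
Start: joints at [-1.452, 0.527, 1.433, -0, 1.181, -0.178], TCP at [0.183, -0.598, 0.231] pointing down, gripper open.
Joint ranges: [-3.08, 3.08], [-0.75, 2.2], [0.22, 2.44], [-1.43, 4.57], [0, 2.65], [-2.85, 2.85]. Speed limits (rad/s): [2.79, 2.79, 3.14, 3.14, 3.14, 3.14].

INTERFACE

Orientations are given as a unit quaternion [x, y, z, w].
In Python, from rig import robot gives the robot as it stands.
- The arm moves only by the tool jog_arm, never from a script. Its argument "increments" is a list of rows, each an object of numbers: "x", "y", "z": the shift along the tool's x, y, z in m; "ax", "ay", "az": the turn, a rotation vector about the tool's x, y, z in degrees; "fingers": the closure, from -1 (fully open) to 1 (shut). In form: [{"x": .., "y": .., "z": .., "ax": .., "ay": .., "az": .., "fingers": ..}, ...]. A call has 1 to 5 rows; each row is the pose to reach, as a shift and turn from the pose measured when the call began, along the tool's axes at that moment; what a row does not reach only later rows make up. A row lasts 1/10 s, in which the tool goes at most 50 mm and 8.59 degrees, less where a joint would pass 70% of its speed; a pose out of reach is approached as far as the arm can. A call with a gripper value outside its range is refused whole. The fingers move at their own pace and stop on an object; "grip_force" is the grip in N (left out, the last holds). Time passes only in rows, so rows that repeat a pose let the fingers close. It gives the time, the measured TCP pose, the force and the opening at its end, in the units of the state.
- robot.state(): the state, without advancing time (a new reading comes with each control period).
- robot.capture(name): name is "scene" or "side" or "wrist"; returns a dict with "pixels" (420x560x3 uint8, red, green, blue), "range_z" (420x560 float32, m along the optical axis (not along the pixel's ray), 0 where there is no reading), "intrinsics" (3x3 intrinsics, pixels), "extrinsics" (4x4, takes a point from world to camera coordinates). Camera axes: x right, y down, z forward; pixel columns grow to the right and rows downward; lengths in m; the calibration is good to about 2 mm. A picture is of the moment at which its call begins.
- robot.close_job(): hands the job in, once; it reports no verdict.
The state is a dict: "clock": time; "joint_positions": joint angles; "joint_velocities": joint speeds; "joint_torque": joint torques, N m; "ee_pos": TCP position; "orientation": TCP orientation; "ft_force": force on the tool from outside, world axes, zero at the start; "ft_torque": the same for the moment, N m; "grip_width": opening from 0.0 (shut) to 1.0 (fully open).
Only numpy, scipy, OpenCV 4.12 (cv2) and the standard library are available. Lean on these libraries where they do the work, as an engineer would, in place of code of your own. Each camera call takes 0.05 s, during which the arm holds its last target. There are 200 camera calls.

## Working session

There is one attempt and no reset: what is moved stays moved. The work goes in short steps, Python scripts to look and compute and a tool call to move; the robot and the scene stay as the last step left them, time stands still between calls to the robot, and variables do not carry over. Pictures are saved under pics/ and viewed, about 8 in all and at most 12, crops included, and the job is handed in when it is done.

Besides the shell and the picture viewer there is one more tool, called after "Emit:" by a JSON object that holds its "op" and its "data". jog_arm: Moves the arm, as the interface text tells. Its arguments: {"type":"object","properties":{"increments":{"type":"array","items":{"type":"object","properties":{"x":{"type":"number"},"y":{"type":"number"},"z":{"type":"number"},"ax":{"type":"number"},"ay":{"type":"number"},"az":{"type":"number"},"fingers":{"type":"number"}}}},"grip_force":{"type":"number"}},"required":["increments"]}

```bash
mkdir -p pics; ls; cat > h.py <<'E'
import numpy as np, cv2
from rig import robot
def cap(n,f):
    c=robot.capture(n); cv2.imwrite(f'pics/{f}.png',c['pixels'][:,:,::-1]); np.savez(f'pics/{f}.npz',**c); return c
def world(c):
    d=c['range_z'];K=c['intrinsics'];v,u=np.mgrid[:d.shape[0],:d.shape[1]]
    p=np.stack([(u-K[0,2])/K[0,0]*d,(v-K[1,2])/K[1,1]*d,d],-1);T=np.linalg.inv(c['extrinsics'])
    w=p@T[:3,:3].T+T[:3,3]; w[d==0]=np.nan; return w
E
python3 - <<'E'
from h import *
a=cap('scene','s0');b=cap('side','d0')
s=robot.state();print(s['ee_pos'],s['orientation'],s['grip_width'])
for c in(a,b):
    w=world(c);px=c['pixels'].astype(int)
    m=(px[...,2]-px[...,0]>50)&np.isfinite(w[...,2])
    n,l,st,ce=cv2.connectedComponentsWithStats(m.astype(np.uint8))
    for i in range(1,n):
        if st[i,4]>60:
            q=w[l==i];print(st[i],ce[i].round(),q.min(0).round(3),q.max(0).round(3),np.median(q,0).round(3))
cv2.imwrite('pics/both.png',cv2.resize(np.hstack([a['pixels'],b['pixels']])[:,:,::-1],(800,300)))
E
```

```text
pics
[ 0.18274629 -0.59703157  0.23044515] [ 9.89011021e-01  1.47838707e-01  4.08058943e-05 -9.56416826e-04] 1.0010972558645288
[457  96  26  21 191] [466. 107.] [ 3.72e-01 -1.06e+00  1.00e-03] [ 0.421 -0.861  0.064] [ 0.4   -0.899  0.026]
[446 103  11  15 100] [452. 110.] [ 0.41  -0.877  0.003] [ 0.451 -0.837  0.057] [ 0.425 -0.857  0.018]
[273 105  11  35 196] [277. 123.] [ 0.662 -0.242  0.057] [ 0.693 -0.199  0.162] [ 0.669 -0.219  0.11 ]
[519 114  22  33 339] [530. 129.] [ 0.387 -3.086 -0.879] [ 0.766 -1.708 -0.339] [ 0.61  -2.821 -0.861]
[ 526  187   34   95 1399] [549. 238.] [-0.113 -2.086 -0.876] [0.326 0.021 0.306] [ 0.047 -1.586 -0.861]
[ 164  246   46   34 1184] [186. 262.] [ 0.412  0.2   -0.005] [0.54  0.314 0.055] [0.454 0.269 0.023]
[110 249  13  13  87] [116. 255.] [0.577 0.358 0.015] [0.589 0.378 0.051] [0.581 0.37  0.033]
[ 476  365   84   55 2787] [521. 400.] [-0.323 -0.756 -0.876] [-0.114 -0.437 -0.849] [-0.193 -0.635 -0.862]
[ 261  377   84   43 1630] [302. 400.] [ 0.262 -0.223 -0.875] [ 0.433  0.169 -0.646] [ 0.377 -0.042 -0.863]
[466  80   9  12  61] [470.  85.] [ 0.189 -2.182  0.007] [ 0.225 -2.111  0.068] [ 0.208 -2.139  0.042]
[304 150  29  37 539] [317. 169.] [ 0.464 -0.535  0.002] [ 0.576 -0.297  0.066] [ 0.52  -0.349  0.025]
[ 357  193  123  130 3812] [422. 244.] [-0.049 -2.587 -0.881] [0.412 0.007 0.192] [ 0.259 -1.736 -0.859]
[ 181  276   55   40 1627] [208. 295.] [ 0.413  0.215 -0.   ] [0.512 0.315 0.054] [0.455 0.274 0.024]
[107 295  12  15 105] [112. 302.] [0.58  0.368 0.015] [0.593 0.379 0.048] [0.585 0.376 0.033]
[ 328  327   81   93 4320] [373. 380.] [ 0.111 -0.746 -0.872] [ 0.329  0.111 -0.197] [ 0.228 -0.441 -0.86 ]
[528 396  32  24 558] [546. 410.] [-0.448 -0.704 -0.867] [-0.337 -0.557 -0.85 ] [-0.399 -0.634 -0.859]
```

View pics/s0.png

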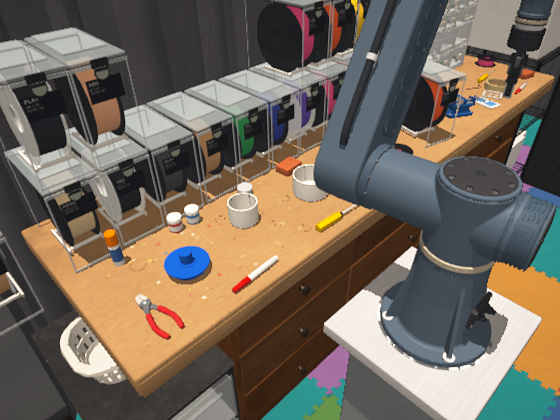

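View pics/d0.png

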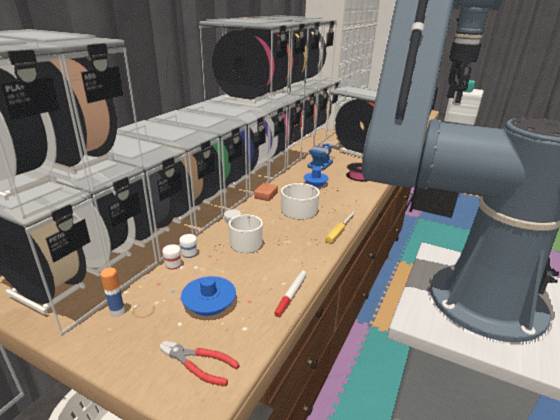

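The scene picture shows a blue lid at (187,262) and white tubs at (243,210) and (308,182). The side picture shows the lid at (208,295) and the tubs at (245,233) and (300,200), plus a small blue lid at (316,180) with a blue figure behind it. Next I'll fit circles to the depth data.

```bash
cat >> h.py <<'E'
from scipy.optimize import least_squares
def circ(q,loss='soft_l1'):
    c=np.median(q[:,:2],0)
    r=least_squares(lambda p:np.hypot(q[:,0]-p[0],q[:,1]-p[1])-p[2],[*c,.04],loss=loss,f_scale=.001)
    return r.x.round(4),len(q)
E
python3 - <<'E'
from h import *
for f in('s0','d0'):
    c=np.load(f'pics/{f}.npz');w=world(c);px=c['pixels'].astype(int)
    blue=(px[...,2]-px[...,0]>50)
    near=lambda x,y,r:np.hypot(w[...,0]-x,w[...,1]-y)<r
    L=blue&near(.46,.265,.07); z=w[...,2]
    fl=w[L&(abs(z-.024)<.006)];tp=w[L&(z>.046)]
    print(f,'lid flange bbox',((fl.max(0)+fl.min(0))/2).round(4),np.ptp(fl,axis=0).round(3),np.median(fl[:,2]),'top',((tp.max(0)+tp.min(0))/2).round(4),np.percentile(tp[:,2],[50,90]),len(tp))
    white=(px.min(-1)>110)&(px.max(-1)-px.min(-1)<45)&(z>.052)&(z<.066)&(w[...,0]>.3)&(w[...,0]<.8)&(abs(w[...,1])<.5)
    n,l,st,ce=cv2.connectedComponentsWithStats(white.astype(np.uint8))
    for i in range(1,n):
        if st[i,4]>30:
            q=w[l==i];q=q[q[:,2]>.056];
            if len(q)>10: print(ce[i].round(),circ(q),((q.max(0)+q.min(0))/2).round(3),np.ptp(q,axis=0).round(3),np.median(q[:,2]).round(4))
    if f=='d0':
        q=w[blue&(z>0.002)&(z<.07)&(w[...,1]<-.1)&(w[...,1]>-.6)&(w[...,0]>.4)]
        for k in (0.0,.018,.03,.048): 
            s=q[(q[:,2]>k)&(q[:,2]<k+.012)];print(k,len(s),s.min(0).round(3),s.max(0).round(3))
a=cv2.imread('pics/s0.png');b=cv2.imread('pics/d0.png')
cv2.imwrite('pics/crop.png',np.hstack([cv2.resize(a[140:240,205:335],None,fx=3,fy=3),cv2.resize(b[140:260,215:350],None,fx=3,fy=3)[:300]]))
E
```

```text
s0 lid flange bbox [0.4623 0.2636 0.0244] [0.101 0.101 0.011] 0.02303556309743887 top [0.4622 0.2641 0.0504] [0.05056437 0.05236434] 100
[293. 129.] (array([ 0.6722, -0.5149,  0.2133]), 21) [ 0.686 -0.302  0.061] [0.034 0.006 0.01 ] 0.0603
[303. 176.] (array([ 0.4692, -0.1495,  0.0478]), 67) [ 0.474 -0.145  0.059] [0.088 0.093 0.005] 0.058
[242. 204.] (array([0.5058, 0.0624, 0.0361]), 106) [0.505 0.062 0.059] [0.075 0.076 0.005] 0.0581
d0 lid flange bbox [0.4625 0.2647 0.0248] [0.1   0.1   0.009] 0.024171559092324685 top [0.4637 0.2644 0.05  ] [0.05164407 0.0529358 ] 143
[319. 149.] (array([ 0.5542, -0.4766,  0.0216]), 51) [ 0.552 -0.475  0.061] [0.053 0.049 0.009] 0.0613
[299. 192.] (array([ 0.4703, -0.1499,  0.0481]), 164) [ 0.47  -0.15   0.059] [0.098 0.104 0.006] 0.0591
[245. 224.] (array([0.5068, 0.0629, 0.036 ]), 164) [0.507 0.063 0.059] [0.075 0.076 0.006] 0.0591
[129. 241.] (array([-1.2448, 48.9292, 48.7228]), 28) [0.674 0.244 0.061] [0.02  0.003 0.009] 0.0606
[ 93. 251.] (array([0.7172, 0.9507, 0.6452]), 69) [0.71  0.306 0.061] [0.055 0.004 0.01 ] 0.0605
[113. 291.] (array([0.5915, 0.3662, 0.0117]), 28) [0.587 0.367 0.058] [0.015 0.021 0.004] 0.0578
0.0 104 [ 0.475 -0.535  0.002] [ 0.576 -0.307  0.012]
0.018 200 [ 0.464 -0.519  0.018] [ 0.565 -0.297  0.03 ]
0.03 49 [ 0.488 -0.535  0.03 ] [ 0.561 -0.323  0.041]
0.048 97 [ 0.488 -0.547  0.048] [ 0.574 -0.323  0.06 ]
```

View pics/crop.png

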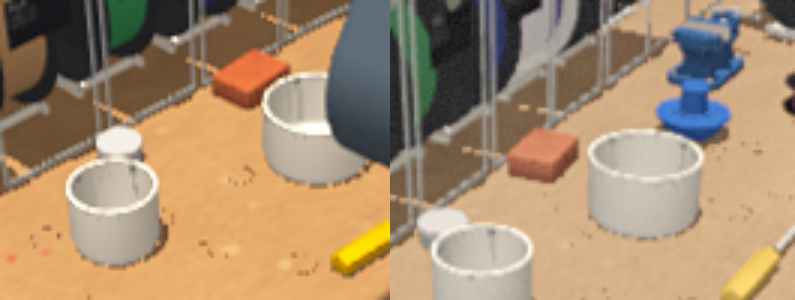

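Emit:
{"op": "jog_arm", "data": {"increments": [{"x": 0.332, "y": -0.209}, {"x": 0.332, "y": -0.209}, {"x": 0.332, "y": -0.209}, {"x": 0.332, "y": -0.209}, {"x": 0.332, "y": -0.209}]}}

```text
invalid input at $.increments[0]: expected keys x, y, z, ax, ay, az, fingers
```

```bash
cat >> h.py <<'E'
from scipy.spatial.transform import Rotation as R
def to(*t):
    s=robot.state();r=R.from_quat(s['orientation']);p=np.array(s['ee_pos'])
    print('t',round(s['clock'],2),'at',p.round(4),'shift',r.inv().apply(np.array(t)-p).round(4),'tiltfix',np.degrees((r.inv()*R.from_quat([.98901,.14784,0,0])).as_rotvec()).round(2),'F',np.round(s['ft_force'],1),'g',round(s['grip_width'],3))
E
python3 -c "
from h import *
to(.45,-.1,.2);to(.463,.264,.15)"
```

```text
t 0.1 at [ 0.1827 -0.597   0.2304] shift [ 0.4009 -0.3971  0.0313] tiltfix [-0.11 -0.02 -0.  ] F [-0.6 -1.2  0.8] g 1.001
t 0.1 at [ 0.1827 -0.597   0.2304] shift [ 0.5198 -0.7413  0.082 ] tiltfix [-0.11 -0.02 -0.  ] F [-0.6 -1.2  0.8] g 1.001
```

All keys are needed.

Emit:
{"op": "jog_arm", "data": {"increments": [{"x": 0.332, "y": -0.209, "z": 0, "ax": 0, "ay": 0, "az": 0, "fingers": -1}, {"x": 0.332, "y": -0.209, "z": 0, "ax": 0, "ay": 0, "az": 0, "fingers": -1}, {"x": 0.332, "y": -0.209, "z": 0, "ax": 0, "ay": 0, "az": 0, "fingers": -1}, {"x": 0.332, "y": -0.209, "z": 0, "ax": 0, "ay": 0, "az": 0, "fingers": -1}, {"x": 0.332, "y": -0.209, "z": 0, "ax": 0, "ay": 0, "az": 0, "fingers": -1}]}}

```text
clock: 0.6
ee_pos: [0.3468, -0.4064, 0.2308]
orientation: [0.989, 0.148, -0.0, -0.001]
ft_force: [0.9, -1.0, 0.7]
grip_width: 1.003
```

```bash
python3 -c "
from h import *
to(.45,-.1,.2);to(.463,.264,.15)"
```

```text
t 0.6 at [ 0.3468 -0.4064  0.2308] shift [ 0.1882 -0.2628  0.0315] tiltfix [-0.15 -0.02 -0.03] F [ 0.9 -1.   0.7] g 1.003
t 0.6 at [ 0.3468 -0.4064  0.2308] shift [ 0.3068 -0.607   0.0825] tiltfix [-0.15 -0.02 -0.03] F [ 0.9 -1.   0.7] g 1.003
```

Emit:
{"op": "jog_arm", "data": {"increments": [{"x": 0.307, "y": -0.607, "z": 0.03, "ax": 0, "ay": 0, "az": 0, "fingers": -1}, {"x": 0.307, "y": -0.607, "z": 0.03, "ax": 0, "ay": 0, "az": 0, "fingers": -1}, {"x": 0.307, "y": -0.607, "z": 0.03, "ax": 0, "ay": 0, "az": 0, "fingers": -1}, {"x": 0.307, "y": -0.607, "z": 0.03, "ax": 0, "ay": 0, "az": 0, "fingers": -1}, {"x": 0.307, "y": -0.607, "z": 0.03, "ax": 0, "ay": 0, "az": 0, "fingers": -1}]}}

```text
clock: 1.1
ee_pos: [0.3887, -0.1602, 0.2204]
orientation: [0.989, 0.147, -0.0, -0.001]
ft_force: [1.2, -0.3, -0.3]
grip_width: 0.999
```

Emit:
{"op": "jog_arm", "data": {"increments": [{"x": 0.195, "y": -0.385, "z": 0.02, "ax": 0, "ay": 0, "az": 0, "fingers": -1}, {"x": 0.195, "y": -0.385, "z": 0.02, "ax": 0, "ay": 0, "az": 0, "fingers": -1}, {"x": 0.195, "y": -0.385, "z": 0.02, "ax": 0, "ay": 0, "az": 0, "fingers": -1}, {"x": 0.195, "y": -0.385, "z": 0.02, "ax": 0, "ay": 0, "az": 0, "fingers": -1}, {"x": 0.195, "y": -0.385, "z": 0.02, "ax": 0, "ay": 0, "az": 0, "fingers": -1}]}}

```text
clock: 1.6
ee_pos: [0.4315, 0.086, 0.2096]
orientation: [0.989, 0.147, -0.0, -0.001]
ft_force: [-0.0, -0.9, 1.1]
grip_width: 1.002
```

```bash
python3 -c "
from h import *
to(.463,.2642,.15)"
```

```text
t 1.6 at [0.4315 0.086  0.2096] shift [ 0.082  -0.1612  0.06  ] tiltfix [-0.16 -0.02 -0.08] F [-0.  -0.9  1.1] g 1.002
```

Emit:
{"op": "jog_arm", "data": {"increments": [{"x": 0.082, "y": -0.161, "z": 0.06, "ax": 0, "ay": 0, "az": 0, "fingers": -1}, {"x": 0.082, "y": -0.161, "z": 0.06, "ax": 0, "ay": 0, "az": 0, "fingers": -1}, {"x": 0.082, "y": -0.161, "z": 0.06, "ax": 0, "ay": 0, "az": 0, "fingers": -1}, {"x": 0.082, "y": -0.161, "z": 0.06, "ax": 0, "ay": 0, "az": 0, "fingers": -1}, {"x": 0.082, "y": -0.161, "z": 0.06, "ax": 0, "ay": 0, "az": 0, "fingers": -1}]}}

```text
clock: 2.1
ee_pos: [0.4628, 0.2681, 0.1481]
orientation: [0.989, 0.15, -0.001, -0.002]
ft_force: [0.5, -1.0, 0.2]
grip_width: 0.999
```

```bash
python3 - <<'E'
from h import *
to(.463,.2642,.028)
a=cap('wrist','w0');cap('side','d1')
w=world(a);px=a['pixels'].astype(int);b=px[...,2]-px[...,0]>50;z=w[...,2]
near=np.hypot(w[...,0]-.463,w[...,1]-.264)<.07
for n,m in(('fl',abs(z-.024)<.004),('top',(z>.048)&(z<.056))):
    q=w[b&near&m]
    if len(q): print(n,((q.max(0)+q.min(0))/2).round(4),np.ptp(q,axis=0).round(3),np.median(q[:,2]).round(4),len(q))
cv2.imwrite('pics/v1.png',np.hstack([cv2.resize(a['pixels'],(400,300)),cv2.resize(robot.capture('side')['pixels'],(400,300))])[:,:,::-1])
E
```

```text
t 2.1 at [0.4628 0.2681 0.1481] shift [-0.0009  0.0043  0.1201] tiltfix [-0.22  0.02  0.23] F [ 0.5 -1.   0.2] g 0.999
fl [0.4638 0.2641 0.0242] [0.101 0.1   0.008] 0.0233 11267
top [0.4641 0.2638 0.0507] [0.027 0.027 0.005] 0.0512 1144
```

View pics/v1.png

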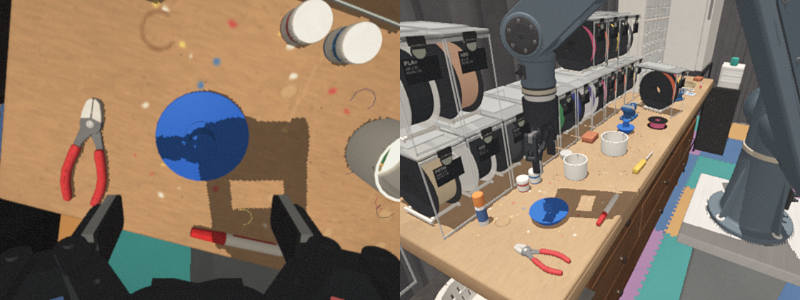

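The wrist view (left half) shows the lid at (202,135), and it agrees with the other two views to about 1 mm: centre (0.4638, 0.264), grip top about 0.052. The way down is clear.

Emit:
{"op": "jog_arm", "data": {"increments": [{"x": 0.0, "y": 0.004, "z": 0.045, "ax": -0.2, "ay": 0, "az": 0.2, "fingers": -1}, {"x": 0.0, "y": 0.004, "z": 0.08, "ax": -0.2, "ay": 0, "az": 0.2, "fingers": -1}, {"x": 0.0, "y": 0.004, "z": 0.105, "ax": -0.2, "ay": 0, "az": 0.2, "fingers": -1}, {"x": 0.0, "y": 0.004, "z": 0.12, "ax": -0.2, "ay": 0, "az": 0.2, "fingers": -1}, {"x": 0.0, "y": 0.004, "z": 0.12, "ax": -0.2, "ay": 0, "az": 0.2, "fingers": -1}]}}

```text
clock: 2.75
ee_pos: [0.4621, 0.2579, 0.0284]
orientation: [0.99, 0.144, -0.003, 0.001]
ft_force: [-0.8, 1.2, 1.0]
grip_width: 1.002
```

```bash
python3 -c "
from h import *
to(.4638,.264,.028)"
```

```text
t 2.75 at [0.4621 0.2579 0.0284] shift [ 0.0034 -0.0054  0.0004] tiltfix [ 0.07  0.33 -0.39] F [-0.8  1.2  1. ] g 1.002
```

Emit:
{"op": "jog_arm", "data": {"increments": [{"x": 0.003, "y": -0.005, "z": 0, "ax": 0, "ay": 0.3, "az": -0.3, "fingers": -1}, {"x": 0.003, "y": -0.005, "z": 0, "ax": 0, "ay": 0.3, "az": -0.3, "fingers": -1}, {"x": 0.003, "y": -0.005, "z": 0, "ax": 0, "ay": 0.3, "az": -0.3, "fingers": -1}]}}

```text
clock: 3.05
ee_pos: [0.4644, 0.2636, 0.0296]
orientation: [0.989, 0.147, 0.001, 0.0]
ft_force: [-0.0, -0.1, -0.4]
grip_width: 1.001
```

```bash
python3 -c "
from h import *
to(.4638,.264,.028)"
```

```text
t 3.05 at [0.4644 0.2636 0.0296] shift [-0.0005 -0.0005  0.0016] tiltfix [ 0.07 -0.11 -0.1 ] F [-0.  -0.1 -0.4] g 1.001
```

Emit:
{"op": "jog_arm", "data": {"increments": [{"x": 0, "y": 0, "z": 0.001, "ax": 0, "ay": 0, "az": 0, "fingers": 1}, {"x": 0, "y": 0, "z": 0.001, "ax": 0, "ay": 0, "az": 0, "fingers": 1}, {"x": 0, "y": 0, "z": 0.001, "ax": 0, "ay": 0, "az": 0, "fingers": 1}, {"x": 0, "y": 0, "z": 0.001, "ax": 0, "ay": 0, "az": 0, "fingers": 1}, {"x": 0, "y": 0, "z": 0.001, "ax": 0, "ay": 0, "az": 0, "fingers": 1}], "grip_force": 40}}

```text
clock: 3.55
ee_pos: [0.4645, 0.2637, 0.0289]
orientation: [0.989, 0.147, 0.001, 0.0]
ft_force: [-1.0, -0.0, 2.9]
grip_width: 0.314
```

Emit:
{"op": "jog_arm", "data": {"increments": [{"x": 0, "y": 0, "z": 0, "ax": 0, "ay": 0, "az": 0, "fingers": 1}, {"x": 0, "y": 0, "z": 0, "ax": 0, "ay": 0, "az": 0, "fingers": 1}, {"x": 0, "y": 0, "z": 0, "ax": 0, "ay": 0, "az": 0, "fingers": 1}]}}

```text
clock: 3.85
ee_pos: [0.4645, 0.2637, 0.029]
orientation: [0.989, 0.147, 0.001, 0.0]
ft_force: [0.1, 0.4, 1.6]
grip_width: 0.307
```

Emit:
{"op": "jog_arm", "data": {"increments": [{"x": 0, "y": 0, "z": -0.02, "ax": 0, "ay": 0, "az": 0, "fingers": 1}, {"x": 0, "y": 0, "z": -0.05, "ax": 0, "ay": 0, "az": 0, "fingers": 1}, {"x": 0, "y": 0, "z": -0.08, "ax": 0, "ay": 0, "az": 0, "fingers": 1}, {"x": 0, "y": 0, "z": -0.11, "ax": 0, "ay": 0, "az": 0, "fingers": 1}, {"x": 0, "y": 0, "z": -0.13, "ax": 0, "ay": 0, "az": 0, "fingers": 1}]}}

```text
clock: 4.35
ee_pos: [0.4646, 0.264, 0.1606]
orientation: [0.989, 0.147, 0.002, 0.0]
ft_force: [1.6, 0.8, -0.5]
grip_width: 0.31
```

```bash
python3 -c "
from h import *
to(.47,-.15,.16)
cap('wrist','w1')"
```

```text
t 4.35 at [0.4646 0.264  0.1606] shift [-0.1153  0.3976  0.0006] tiltfix [ 0.07 -0.23 -0.08] F [ 1.6  0.8 -0.5] g 0.31
```

View pics/w1.png

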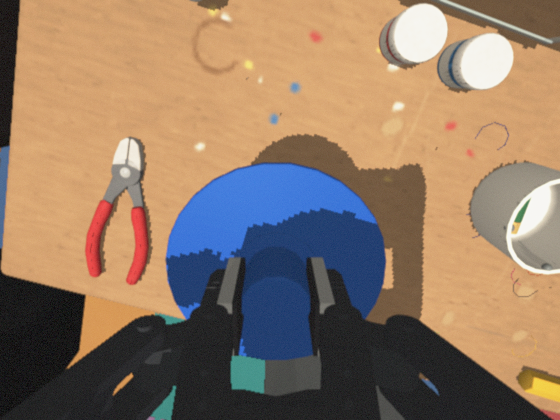

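The lid is held level between the pads, at about (275,250) in the picture. Now I'll carry it to the tub.

Emit:
{"op": "jog_arm", "data": {"increments": [{"x": -0.006, "y": 0.02, "z": 0, "ax": 0, "ay": 0, "az": 0, "fingers": 1}, {"x": -0.015, "y": 0.05, "z": 0, "ax": 0, "ay": 0, "az": 0, "fingers": 1}, {"x": -0.024, "y": 0.083, "z": 0, "ax": 0, "ay": 0, "az": 0, "fingers": 1}, {"x": -0.034, "y": 0.116, "z": 0, "ax": 0, "ay": 0, "az": 0, "fingers": 1}, {"x": -0.043, "y": 0.148, "z": 0, "ax": 0, "ay": 0, "az": 0, "fingers": 1}]}}

```text
clock: 4.9
ee_pos: [0.4674, 0.1093, 0.1621]
orientation: [0.989, 0.147, 0.004, -0.0]
ft_force: [0.9, -0.1, -0.6]
grip_width: 0.313
```

Emit:
{"op": "jog_arm", "data": {"increments": [{"x": -0.009, "y": 0.033, "z": 0, "ax": 0, "ay": 0, "az": 0, "fingers": 1}, {"x": -0.019, "y": 0.066, "z": 0, "ax": 0, "ay": 0, "az": 0, "fingers": 1}, {"x": -0.029, "y": 0.1, "z": 0, "ax": 0, "ay": 0, "az": 0, "fingers": 1}, {"x": -0.038, "y": 0.132, "z": 0, "ax": 0, "ay": 0, "az": 0, "fingers": 1}, {"x": -0.046, "y": 0.16, "z": 0, "ax": 0, "ay": 0, "az": 0, "fingers": 1}]}}

```text
clock: 5.4
ee_pos: [0.4695, -0.0587, 0.1611]
orientation: [0.989, 0.147, 0.003, -0.0]
ft_force: [0.6, 0.1, -1.3]
grip_width: 0.307
```

```bash
python3 -c "
from h import *
to(.47,-.15,.16)"
```

```text
t 5.4 at [ 0.4695 -0.0587  0.1611] shift [-0.0261  0.0874  0.001 ] tiltfix [ 0.01 -0.39 -0.1 ] F [ 0.6  0.1 -1.3] g 0.307
```

Emit:
{"op": "jog_arm", "data": {"increments": [{"x": -0.009, "y": 0.03, "z": 0, "ax": 0, "ay": -0.4, "az": 0, "fingers": 1}, {"x": -0.018, "y": 0.06, "z": 0, "ax": 0, "ay": -0.4, "az": 0, "fingers": 1}, {"x": -0.026, "y": 0.087, "z": 0, "ax": 0, "ay": -0.4, "az": 0, "fingers": 1}, {"x": -0.026, "y": 0.087, "z": 0, "ax": 0, "ay": -0.4, "az": 0, "fingers": 1}, {"x": -0.026, "y": 0.087, "z": 0, "ax": 0, "ay": -0.4, "az": 0, "fingers": 1}]}}

```text
clock: 5.9
ee_pos: [0.4693, -0.1496, 0.1601]
orientation: [0.989, 0.146, -0.001, -0.001]
ft_force: [-0.6, 0.5, -1.2]
grip_width: 0.315
```

```bash
python3 - <<'E'
from h import *
to(.47,-.15,.076)
a=cap('wrist','w2');c=cap('side','d2')
for n,f in(('w',a),('d',c)):
    w=world(f);px=f['pixels'].astype(int);z=w[...,2]
    q=w[(px[...,2]-px[...,0]>50)&(np.hypot(w[...,0]-.47,w[...,1]+.15)<.08)&(z>.1)]
    print(n,len(q),q.min(0).round(3),q.max(0).round(3),((q.max(0)+q.min(0))/2).round(4))
    m=(px.min(-1)>110)&(px.max(-1)-px.min(-1)<45)&(z>.056)&(z<.066)&(np.hypot(w[...,0]-.47,w[...,1]+.15)<.06)
    print('rim',circ(w[m]))
cv2.imwrite('pics/v2.png',np.hstack([cv2.resize(a['pixels'],(400,300)),cv2.resize(c['pixels'][60:270,180:460],(400,300))])[:,:,::-1])
E
```

```text
t 5.9 at [ 0.4693 -0.1496  0.1601] shift [0.0007 0.0007 0.0841] tiltfix [-0.09  0.07 -0.2 ] F [-0.6  0.5 -1.2] g 0.315
w 26859 [ 0.417 -0.199  0.151] [ 0.519 -0.099  0.2  ] [ 0.468  -0.149   0.1757]
rim (array([ 0.4711, -0.1507,  0.0478]), 847)
d 546 [ 0.418 -0.198  0.133] [ 0.518 -0.098  0.184] [ 0.4683 -0.148   0.1582]
rim (array([ 0.4704, -0.1492,  0.048 ]), 150)
```

View pics/v2.png

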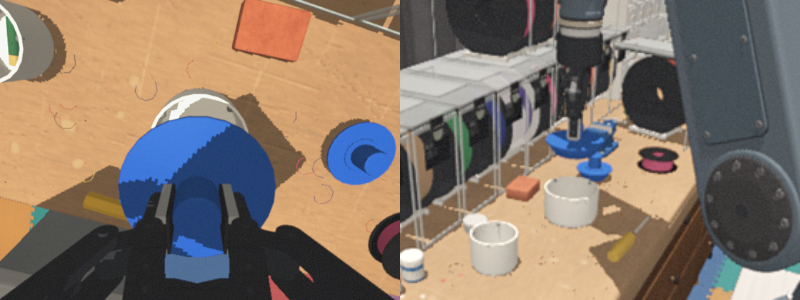

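The lid hangs over the wide tub and is about 2.5 mm short of its axis. The narrow lid, at (362,152) in the wrist view, is well clear. I'll correct the offset and lower.

Emit:
{"op": "jog_arm", "data": {"increments": [{"x": 0.002, "y": 0.002, "z": 0.03, "ax": 0, "ay": 0, "az": 0, "fingers": 1}, {"x": 0.002, "y": 0.002, "z": 0.05, "ax": 0, "ay": 0, "az": 0, "fingers": 1}, {"x": 0.002, "y": 0.002, "z": 0.065, "ax": 0, "ay": 0, "az": 0, "fingers": 1}, {"x": 0.002, "y": 0.002, "z": 0.074, "ax": 0, "ay": 0, "az": 0, "fingers": 1}, {"x": 0.002, "y": 0.002, "z": 0.08, "ax": 0, "ay": 0, "az": 0, "fingers": 1}]}}

```text
clock: 6.5
ee_pos: [0.4712, -0.1485, 0.0797]
orientation: [0.989, 0.148, -0.001, -0.001]
ft_force: [-0.6, -2.0, 2.4]
grip_width: 0.312
```

Emit:
{"op": "jog_arm", "data": {"increments": [{"x": 0, "y": 0, "z": 0.001, "ax": 0, "ay": 0, "az": 0, "fingers": 1}, {"x": 0, "y": 0, "z": 0.001, "ax": 0, "ay": 0, "az": 0, "fingers": 1}]}}

```text
clock: 6.7
ee_pos: [0.4717, -0.149, 0.0791]
orientation: [0.989, 0.148, -0.001, -0.0]
ft_force: [-1.8, -2.4, 0.1]
grip_width: 0.309
```

```bash
python3 -c "
from h import *
to(.472,-.151,.078)"
```

```text
t 6.7 at [ 0.4717 -0.149   0.0791] shift [-0.0003  0.002   0.0011] tiltfix [-0.07  0.1   0.06] F [-1.8 -2.4  0.1] g 0.309
```

Emit:
{"op": "jog_arm", "data": {"increments": [{"x": 0, "y": 0.001, "z": 0.001, "ax": 0, "ay": 0, "az": 0, "fingers": 1}, {"x": 0, "y": 0.001, "z": 0.001, "ax": 0, "ay": 0, "az": 0, "fingers": -1}, {"x": 0, "y": 0.001, "z": 0.001, "ax": 0, "ay": 0, "az": 0, "fingers": -1}, {"x": 0, "y": 0.001, "z": 0.001, "ax": 0, "ay": 0, "az": 0, "fingers": -1}, {"x": 0, "y": 0.001, "z": 0.001, "ax": 0, "ay": 0, "az": 0, "fingers": -1}]}}

```text
clock: 7.2
ee_pos: [0.472, -0.1498, 0.0782]
orientation: [0.989, 0.148, -0.001, -0.0]
ft_force: [-0.1, 0.4, -0.0]
grip_width: 0.968
```

Emit:
{"op": "jog_arm", "data": {"increments": [{"x": 0, "y": 0, "z": 0, "ax": 0, "ay": 0, "az": 0, "fingers": -1}, {"x": 0, "y": 0, "z": 0, "ax": 0, "ay": 0, "az": 0, "fingers": -1}, {"x": 0, "y": 0, "z": -0.02, "ax": 0, "ay": 0, "az": 0, "fingers": -1}, {"x": 0, "y": 0, "z": -0.05, "ax": 0, "ay": 0, "az": 0, "fingers": -1}, {"x": 0, "y": 0, "z": -0.08, "ax": 0, "ay": 0, "az": 0, "fingers": -1}]}}

```text
clock: 7.7
ee_pos: [0.4716, -0.1496, 0.1587]
orientation: [0.989, 0.148, -0.002, -0.001]
ft_force: [1.0, -0.3, 0.5]
grip_width: 1.002
```

Emit:
{"op": "jog_arm", "data": {"increments": [{"x": 0, "y": 0, "z": 0, "ax": 0, "ay": 0, "az": 0, "fingers": 1}, {"x": 0, "y": 0, "z": 0, "ax": 0, "ay": 0, "az": 0, "fingers": 1}, {"x": 0, "y": 0, "z": 0, "ax": 0, "ay": 0, "az": 0, "fingers": 1}, {"x": 0, "y": 0, "z": 0, "ax": 0, "ay": 0, "az": 0, "fingers": 1}, {"x": 0, "y": 0, "z": 0, "ax": 0, "ay": 0, "az": 0, "fingers": 1}]}}

```text
clock: 8.2
ee_pos: [0.471, -0.1493, 0.1577]
orientation: [0.989, 0.148, -0.002, -0.002]
ft_force: [-0.1, -0.8, 1.6]
grip_width: 0.145
```

```bash
cat > chk.py <<'E'
import sys
from h import *
a=cap('wrist','w'+sys.argv[1]);c=cap('side','d'+sys.argv[1])
for n,f in(('w',a),('d',c)):
    w=world(f);px=f['pixels'].astype(int);z=w[...,2]
    b=(px[...,2]-px[...,0]>40)&(np.hypot(w[...,0]-.47,w[...,1]+.15)<.07)
    fl=w[b&(z>.055)&(z<.08)&(np.hypot(w[...,0]-.47,w[...,1]+.15)>.02)];tp=w[b&(z>.084)]
    if len(fl)>20:
        A=np.c_[fl[:,:2]-[.47,-.15],np.ones(len(fl))]
        g=abs(fl[:,2]-np.percentile(fl[:,2],80))<.006
        print(n,'flange',((fl.max(0)+fl.min(0))/2).round(4),np.percentile(fl[:,2],[10,50,90]).round(4),'plane',np.linalg.lstsq(A[g],fl[g,2],rcond=None)[0].round(4))
    if len(tp): print(n,'top',((tp.max(0)+tp.min(0))/2).round(4),np.percentile(tp[:,2],[50,90]).round(4),len(tp))
to(.471,-.15,.102)
cv2.imwrite(f'pics/v{sys.argv[1]}.png',np.hstack([cv2.resize(a['pixels'],(400,300)),cv2.resize(c['pixels'][90:270,200:440],(400,300))])[:,:,::-1])
E
python3 chk.py 3
```

```text
w flange [ 0.4714 -0.1501  0.0707] [0.068  0.071  0.0732] plane [0.055  0.0432 0.0703]
w top [ 0.4701 -0.1449  0.1626] [0.098  0.0992] 1832
d flange [ 0.4699 -0.1495  0.0672] [0.0639 0.0707 0.074 ] plane [0.0595 0.0354 0.0712]
d top [ 0.4691 -0.149   0.0923] [0.0941 0.0995] 76
t 8.3 at [ 0.4713 -0.1494  0.1579] shift [-0.0002  0.0007  0.0559] tiltfix [-0.22  0.22  0.05] F [-0.2  0.3  0.4] g 0.004
```

View pics/v3.png

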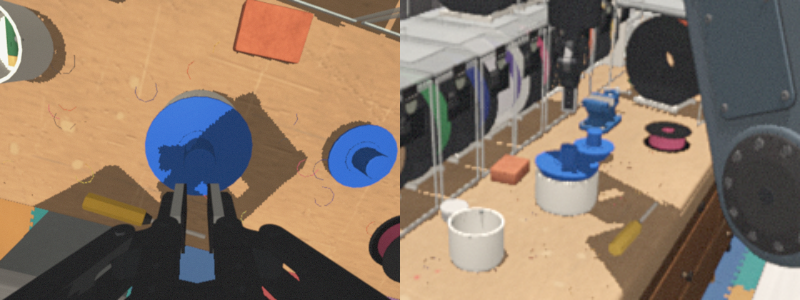

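The lid sits loosely on the nubs (flange about 0.071, slightly tilted) and the fingers are shut. Pressing now.

Emit:
{"op": "jog_arm", "data": {"increments": [{"x": 0, "y": 0.0005, "z": 0.02, "ax": -0.2, "ay": 0.2, "az": 0, "fingers": 1}, {"x": 0, "y": 0.0005, "z": 0.035, "ax": -0.2, "ay": 0.2, "az": 0, "fingers": 1}, {"x": 0, "y": 0.0005, "z": 0.046, "ax": -0.2, "ay": 0.2, "az": 0, "fingers": 1}, {"x": 0, "y": 0.0005, "z": 0.053, "ax": -0.2, "ay": 0.2, "az": 0, "fingers": 1}, {"x": 0, "y": 0.0005, "z": 0.056, "ax": -0.2, "ay": 0.2, "az": 0, "fingers": 1}]}}

```text
clock: 8.8
ee_pos: [0.471, -0.1496, 0.1012]
orientation: [0.989, 0.148, -0.001, -0.0]
ft_force: [0.7, -0.8, 0.8]
grip_width: -0.003
```

Emit:
{"op": "jog_arm", "data": {"increments": [{"x": 0, "y": 0, "z": 0.001, "ax": 0, "ay": 0, "az": 0, "fingers": 1}, {"x": 0, "y": 0, "z": 0.002, "ax": 0, "ay": 0, "az": 0, "fingers": 1}, {"x": 0, "y": 0, "z": 0.003, "ax": 0, "ay": 0, "az": 0, "fingers": 1}, {"x": 0, "y": 0, "z": 0.004, "ax": 0, "ay": 0, "az": 0, "fingers": 1}, {"x": 0, "y": 0, "z": 0.004, "ax": 0, "ay": 0, "az": 0, "fingers": 1}]}}

```text
clock: 9.3
ee_pos: [0.4701, -0.1498, 0.0979]
orientation: [0.989, 0.149, -0.001, -0.0]
ft_force: [-4.7, -0.8, 4.8]
grip_width: -0.003
```

Emit:
{"op": "jog_arm", "data": {"increments": [{"x": 0, "y": 0, "z": 0.001, "ax": 0, "ay": 0, "az": 0, "fingers": 1}, {"x": 0, "y": 0, "z": 0.002, "ax": 0, "ay": 0, "az": 0, "fingers": 1}, {"x": 0, "y": 0, "z": 0.003, "ax": 0, "ay": 0, "az": 0, "fingers": 1}, {"x": 0, "y": 0, "z": 0.003, "ax": 0, "ay": 0, "az": 0, "fingers": 1}]}}

```text
clock: 9.7
ee_pos: [0.4703, -0.1502, 0.0955]
orientation: [0.989, 0.149, -0.001, 0.0]
ft_force: [-1.9, -1.0, 3.8]
grip_width: -0.002
```

Emit:
{"op": "jog_arm", "data": {"increments": [{"x": 0, "y": 0, "z": 0.001, "ax": 0, "ay": 0, "az": 0, "fingers": 1}, {"x": 0, "y": 0, "z": 0.002, "ax": 0, "ay": 0, "az": 0, "fingers": 1}, {"x": 0, "y": 0, "z": 0.003, "ax": 0, "ay": 0, "az": 0, "fingers": 1}, {"x": 0, "y": 0, "z": 0.004, "ax": 0, "ay": 0, "az": 0, "fingers": 1}, {"x": 0, "y": 0, "z": 0.004, "ax": 0, "ay": 0, "az": 0, "fingers": 1}]}}

```text
clock: 10.2
ee_pos: [0.4705, -0.1501, 0.0922]
orientation: [0.989, 0.149, -0.001, 0.0]
ft_force: [-1.9, 0.2, 8.3]
grip_width: -0.002
```

Emit:
{"op": "jog_arm", "data": {"increments": [{"x": 0, "y": 0, "z": 0.001, "ax": 0, "ay": 0, "az": 0, "fingers": 1}, {"x": 0, "y": 0, "z": 0.002, "ax": 0, "ay": 0, "az": 0, "fingers": 1}, {"x": 0, "y": 0, "z": 0.002, "ax": 0, "ay": 0, "az": 0, "fingers": 1}]}}

```text
clock: 10.5
ee_pos: [0.4705, -0.1502, 0.0921]
orientation: [0.989, 0.149, -0.001, 0.001]
ft_force: [-3.2, 1.6, 20.2]
grip_width: 0.0
```

It is firm at 0.092, which is the tub's 0.040 plus the grip's 0.052. Backing off to look.

Emit:
{"op": "jog_arm", "data": {"increments": [{"x": 0, "y": 0, "z": -0.02, "ax": 0, "ay": 0, "az": 0, "fingers": 1}, {"x": 0, "y": 0, "z": -0.06, "ax": 0, "ay": 0, "az": 0, "fingers": 1}, {"x": 0, "y": 0, "z": -0.1, "ax": 0, "ay": 0, "az": 0, "fingers": 1}, {"x": 0, "y": 0, "z": -0.1, "ax": 0, "ay": 0, "az": 0, "fingers": 1}, {"x": 0, "y": 0, "z": -0.1, "ax": 0, "ay": 0, "az": 0, "fingers": 1}]}}

```text
clock: 11.0
ee_pos: [0.471, -0.1501, 0.1927]
orientation: [0.989, 0.149, 0.0, 0.001]
ft_force: [0.1, -0.6, -1.0]
grip_width: 0.001
```

```bash
python3 chk.py 4
```

```text
w flange [ 0.4706 -0.1512  0.0636] [0.0625 0.0634 0.0642] plane [0.0007 0.0009 0.0634]
w top [ 0.4704 -0.1462  0.1756] [0.0912 0.0922] 1174
d flange [ 0.4697 -0.1498  0.0626] [0.0632 0.0644 0.0656] plane [ 0.0023 -0.0041  0.0644]
d top [ 0.4685 -0.1504  0.089 ] [0.0909 0.0933] 57
t 11.1 at [ 0.4697 -0.1495  0.191 ] shift [0.0013 0.001  0.089 ] tiltfix [-0.05  0.17  0.14] F [ 0.2 -0.2  0.8] g 0.004
```

View pics/v4.png

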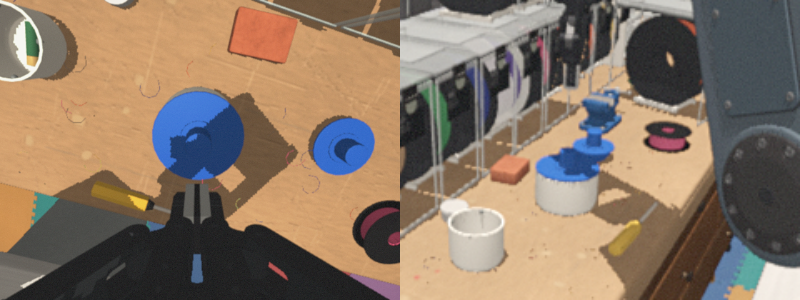

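The flange is flat at about 0.064 with tilt under 0.005 rad. The grip top is at 0.092 and the lid is centred within 1–2 mm. The gripper is about 10 cm clear, and the narrow lid at (345,147) is untouched. Handing in.

```bash
python3 -c "
from h import *
print(robot.close_job())"
```

```text
the job is handed in; nothing more can be done
None
```

I set the wide lid on the wide tub, released it, and pressed its grip with shut fingers until it stopped firmly. I then backed the arm clear and handed the job in at about 11 s; no verdict was reported.

- **Seating:** the press stopped at TCP z = 0.092 m and the force rose to 20 N with no further travel. That height matches the lid's origin 40 mm above the tub's.
- **Flatness and centring:** two cameras showed the flange flat at about 0.064 m, with tilt under 0.005 rad, centred within about 2 mm. After the loose set-down it had been tilted about 0.06 rad; pressing levelled it.
- **Narrow lid:** I went nowhere near it, and it looked unmoved in the last pictures. I did not measure its position.
- **Not confirmed:** I never saw the gear clearly in a picture. I picked the tub by its measured diameter, about 100 mm. The other tub measured about 75 mm and has what looks like the battery in it.

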